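# Seat the sieve drum and hold the shaker's enabling plunger

### The arm

A 6-joint arm with a two-finger parallel gripper is mounted at the origin on the work surface; the furniture and walls round the work are solid. World frame = base frame: x ahead of the robot, y to its left, z up, the work surface at z = 0. Lengths are in mm, angles in rad, forces in N, time in s.
With the tool pointing down it reaches from about 300 to 775 mm from the base axis. Payload 14.6 kg.
Tool frame: the origin (TCP) lies on the mounting face of the last link; the fingertips stand 199 mm ahead of it and the grasp point (between the pads) lies 180 mm ahead of it; z points along the fingers, y is the line along which they close (so a half turn about z gives the same grasp; the last joint's range is limited). The gripper opens to 94 mm and grips with 3 to 60 N. Pads are 16 mm wide; open, the fingers measure 119 mm over their backs; the gripper's body (75 mm by 177 mm) begins 78 mm behind the grasp point.
Start: joints at [-0.067, 0.3, 1.521, -0, 1.321, -0.067], TCP at [549.992, -0.002, 404.646] pointing down, gripper open.
Joint ranges: [-3.03, 3.03], [-0.79, 2.21], [0.23, 2.52], [-1.04, 4.18], [0, 3.07], [-2.55, 2.55]. Speed limits (rad/s): [2.22, 2.22, 2.57, 3.14, 3.14, 3.14].

### API

Orientations are given as [roll, pitch, yaw] about the fixed x, y, z axes, in that order (R = Rz(yaw) Ry(pitch) Rx(roll)).
In Python, from cell import manip gives the robot as it stands. The module is installed in compiled form; this text tells all that it offers.
- The arm moves only by the shell command python3 -m creep 'ROWS' [FORCE]. ROWS is a JSON object of lists of equal length, an entry for each row: "slide": the shift along the world's x, y, z in cm, a list of three; "turn": the turn about the world's z in rad; "claw": the opening, from 0 (shut) to 1 (fully open). A call has 1 to 8 rows; each row shifts and turns the commanded pose from where the row before left it; what a row does not reach is not made up. A row lasts 1/8 s, in which the tool goes at most 62.5 mm and 10.7 degrees, less where a joint would pass 70% of its speed; a pose out of reach is approached as far as the arm can. A call with a gripper value outside its range is refused whole. The fingers move at their own pace and stop on an object; FORCE is the grip in N (left out, the last holds). Time passes only in rows, so rows that do not move let the fingers close. It gives the time, the measured TCP pose, the force, the opening and the grip force at its end, in the units of the state.
- manip.read_state(): the state, without advancing time (a new reading comes with each control period).
- manip.camera(name): name is "scene" or "side" or "wrist"; returns (picture, depth): 384x512x3 uint8, red, green, blue; 384x512 float32, mm along the optical axis (not along the pixel's ray), 0 where there is no reading.
- manip.calibration(name): a dict with "intrinsics" (3x3 intrinsics, pixels), "k1" (the pictures are not rectified: a ray, as slopes to the right and down, at radius r is drawn at 1 + k1 r^2 times it, then the intrinsics apply), "pose" (4x4, takes a point from camera to world coordinates). Camera axes: x right, y up, looking along -z (the intrinsics and any distortion apply to the point x, -y, -z); pixel columns grow to the right and rows downward; lengths in mm; the calibration is good to about 2 mm. A picture is of the moment at which its call begins: read the wrist's pose just before it. calibration takes no time and is no camera call; for the wrist camera it gives the pose at the moment of the call.
- manip.sign_off(): hands the job in; it is judged then, once.
Trained networks look in the newest picture that a camera, given by its name, has taken for a name from the list of things; names that differ only in an ending like _2 or _b are one class to them, and where a whole thing is asked for, a point or a joint stands for the part that bears it (a point fixed in the world has none). Each returns a list of dicts, best first, with "score" (0 to 1); they miss things now and then, are a little off and sometimes report something else, mostly with a low value. They report only what shows in the picture. A call takes as long as a camera call.
- manip.cut_out(query, camera): "mask" (384x512 bool, what is visible of it) and "position" ([column, row] in pixels, amid what is visible of it).
The state is a dict: "clock": time; "joints": joint angles; "qd": joint speeds; "effort": joint torques, N m; "eef_pos": TCP position; "eef_rot": TCP orientation; "wrist_force": force on the tool from outside, world axes, zero at the start; "moment": the same for the moment, N m; "finger_gap": finger opening in mm; "finger_force": force on a finger pad.
Only numpy, scipy, OpenCV 4.12 (cv2) and the standard library are available. Lean on these libraries where they do the work, as an engineer would, in place of code of your own. Each camera call takes 0.05 s, during which the arm holds its last target. There are 200 camera calls.

### The job

Set the round sieve drum on the bench shaker so that the two holes of its flange go over the shaker's two pegs and the flange lies flat on the platform, and let go of it. Only then press the shaker's black palm plunger down to its middle position, where its cap is level with the top of the steel index post beside it, without running it down to its stop; keep it there for at least three seconds and finish while still holding it down. Do not push the loose things around the work out of their places.

Things in the scene. Friction and masses are not known exactly. Their poses are not given: they have to be found in the camera images.
- drum_grip (a point): the sieve drum's grip: a black upright block on the drum's lid, 16 mm thick (along x), 60 mm long (along y), 36 mm high. This point lies inside the block on the drum's axis, 64 mm above the flange's underside, 12 mm below the block's top and 24 mm above the lid; z up, y along the block and along the row of the flange's two holes
- drum: the sieve drum, loose, about 0.4 kg, 76 mm high with its grip: aluminium, 80 mm across, with steel bands, on a flat flange 140 (y) x 60 (x) x 8 mm with a 14 mm hole through it near each end, hole centres 55 mm either side of the axis along y; the same when turned half round. Origin at the centre of the flange's underside
- seat (a point): the centre of the shaker's steel platform (70 x 140 mm), on its top face, 50 mm above the table. Two steel pegs 10 mm thick and 16 mm high, the last 6 mm tapered, stand 55 mm either side of it along y. A seated drum has its flange flat on the platform and its grip 64 mm straight above this point. z up, y along the row of pegs
- cap_top (a point): the centre of the top face of the plunger's black cap, which moves with it: cap 44 mm across, 12 mm thick, 104 mm above the table when released, 89 mm in the middle position. The index post, 10 mm thick with its top at 89 mm, stands 43 mm from the plunger's axis towards the shaker's +x (the side away from the robot)
- plunger (a joint): travel of the plunger, m: 0 released, 0.015 middle position (cap level with the index post), 0.030 at its stop; it moves straight down and springs back when released; about 2.5 N to start it, 8.5 N at the middle, 14.5 N at the stop
- shaker: the bench shaker, fixed: a grey housing 110 mm deep (x), 270 mm long (y), top 44 mm above the table; origin at the centre of its underside on the table, platform centre at y +60 mm, plunger axis at y -85 mm, both at x 0
- glue: white glue bottle with a nozzle, 39 mm across, 107 mm high, loose; origin under its centre; leave it alone
- rock: dark stone lump, 50 x 62 x 39 mm, loose; origin under its centre; leave it alone
- spool: thread spool standing upright, wooden ends, 36 mm across, 38 mm high, loose; origin under its centre; leave it alone
- can: film canister, 34 mm across, 52 mm high, loose; origin under its centre; leave it alone
- card_tray: small grey card tray with bone, 76 x 100 x 22 mm, loose; origin under its centre; leave it alone
- lens: black hand lens ring, 44 mm across, 18 mm high, loose; origin under its centre; leave it alone

How it is judged:
By the outcome, as a careful person would: the job done as asked, in the order asked, and still so for the second after the job is handed in, while the arm keeps its last pose, push and grip.
It also fails if it takes over 58 s, if anything falls off the work surface, if the arm or the gripper's body presses on something with over 40 N, if the wrist force passes 120 N, or if a joint passes its speed limit or range.

## Working session

There is one attempt and no reset: what is moved stays moved. The work goes in short steps, Python scripts to look and compute and a shell command to move; the robot and the scene stay as the last step left them, time stands still between calls to the robot, and variables do not carry over. Pictures are saved under pics/ and viewed, at most 10 in all, crops included, and the job is handed in when it is done.

```bash
mkdir -p pics
cat > h.py <<'E'
import numpy as np, cv2
from cell import manip
def cloud(name, depth, cal):
    K=np.array(cal["intrinsics"]);k1=cal["k1"];T=np.array(cal["pose"])
    v,u=np.mgrid[0:384,0:512].astype(float)
    p=np.stack([u.ravel(),v.ravel()],1)[:,None]
    r=cv2.undistortPoints(p,K,np.array([k1,0,0,0,0.])).reshape(384,512,2)
    P=np.stack([r[...,0]*depth,-r[...,1]*depth,-depth],-1)
    return P@T[:3,:3].T+T[:3,3]
def snap(name):
    cal=manip.calibration(name); im,d=manip.camera(name); d=np.array(d)
    P=cloud(name,d,cal); P[d==0]=np.nan
    return im,P,cal
E
python3 - <<'E'
from h import *
ims=[]
for n in("scene","side"):
    im,P,c=snap(n); ims.append(im)
    print(n,np.round(c["pose"],2).tolist(), c["k1"])
    for q in("drum","drum_grip","shaker","cap_top","glue","rock","spool","can","card_tray","lens"):
        for o in manip.cut_out(q,n)[:2]:
            m=o["mask"]; X=P[m]; X=X[~np.isnan(X[:,0])]
            if len(X)==0: continue
            print(q,round(o["score"],2),np.round(o["position"]).tolist(),m.sum(),np.round(np.median(X,0)).tolist(),np.round(np.percentile(X,2,0)).tolist(),np.round(np.percentile(X,98,0)).tolist())
im=np.vstack(ims)[:,:,::-1]
cv2.imwrite("pics/a.png",cv2.resize(im,(400,600)))
cv2.imwrite("pics/scene.png",ims[0][:,:,::-1]);cv2.imwrite("pics/side.png",ims[1][:,:,::-1])
print(manip.read_state())
E
```

```text
scene [[0.65, 0.57, -0.5, -146.72], [-0.76, 0.48, -0.43, -505.48], [-0.0, 0.66, 0.75, 1035.64], [0.0, 0.0, 0.0, 1.0]] -0.08475219937244925
drum 0.95 [191.0, 162.0] 528 [471.0, 341.0, 36.0] [438.0, 298.0, 1.0] [521.0, 401.0, 77.0]
drum_grip 0.72 [190.0, 162.0] 490 [471.0, 341.0, 38.0] [437.0, 301.0, 5.0] [517.0, 399.0, 77.0]
shaker 0.67 [341.0, 250.0] 2984 [504.0, -306.0, 45.0] [444.0, -425.0, 12.0] [588.0, -167.0, 103.0]
cap_top 0.45 [367.0, 256.0] 199 [496.0, -379.0, 102.0] [480.0, -397.0, 61.0] [519.0, -359.0, 106.0]
glue 0.8 [233.0, 216.0] 184 [382.0, 30.0, 55.0] [370.0, 21.0, 12.0] [400.0, 47.0, 91.0]
glue 0.48 [267.0, 252.0] 162 [365.0, -125.0, 13.0] [346.0, -144.0, 0.0] [385.0, -106.0, 21.0]
spool 0.72 [319.0, 285.0] 146 [360.0, -310.0, 35.0] [349.0, -323.0, -1.0] [379.0, -294.0, 39.0]
can 0.56 [365.0, 256.0] 189 [496.0, -379.0, 102.0] [480.0, -397.0, 62.0] [519.0, -360.0, 106.0]
card_tray 0.69 [266.0, 253.0] 177 [364.0, -124.0, 13.0] [345.0, -144.0, -0.0] [386.0, -102.0, 21.0]
card_tray 0.68 [179.0, 200.0] 545 [326.0, 265.0, 9.0] [278.0, 208.0, -0.0] [365.0, 316.0, 25.0]
lens 
[... 1438 characters left out ...]
0, 429.0, 77.0]
{'clock': 1.1, 'joints': array([-6.66035394e-02,  2.99914416e-01,  1.52095466e+00, -1.46542267e-05,
        1.32066203e+00, -6.66100314e-02]), 'qd': array([-0.00115902,  0.00061694,  0.00037412,  0.00220381,  0.002519  ,
        0.00124446]), 'effort': array([ 1.34799851e-03, -5.31668329e+01, -3.52917480e+01,  7.09613319e-02,
        2.11595785e-02,  2.43897847e-05]), 'eef_pos': array([ 5.50006984e+02, -6.36241795e-03,  4.04656871e+02]), 'eef_rot': array([3.14153218e+00, 1.82640133e-05, 1.57080645e+00]), 'wrist_force': array([-0.80017392,  0.02454144,  0.07418637]), 'moment': array([-0.02012321,  0.01297875,  0.01307649]), 'finger_force': 0.0, 'finger_gap': 93.80834180366597}
```

View pics/scene.png

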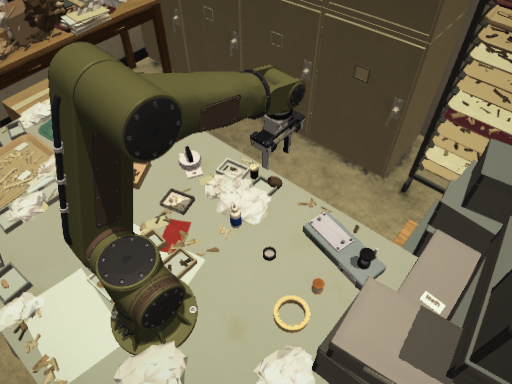

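View pics/side.png

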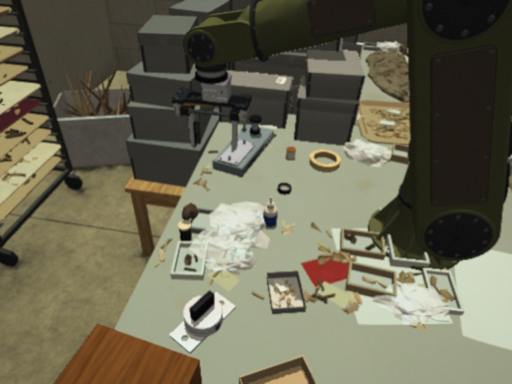

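The pictures show the drum near the table's left edge (side 202,316; scene 190,160) and the shaker near scene (340,250), with its plunger cap at (367,256). The table between them is cluttered. Next I estimate the poses.

```bash
cat >> h.py <<'E'
def rect(X):
    (c,s,a)=cv2.minAreaRect(X[:,:2].astype(np.float32)); b=cv2.boxPoints((c,s,a))
    e=[b[1]-b[0],b[2]-b[1]]; l=max(e,key=np.linalg.norm)
    return np.round(c,1),np.round(sorted(s),1),round(float((np.arctan2(l[1],l[0]))%np.pi),3)
def box(P,lo,hi):
    X=P.reshape(-1,3); X=X[~np.isnan(X[:,0])]
    return X[((X>lo)&(X<hi)).all(1)]
def report(P,what):
    if what=="drum":
        L=[("grip",[400,270,66],[580,470,84]),("lid",[400,270,34],[580,470,46]),("flange",[400,270,4],[580,470,13])]
    else:
        L=[("plat",[430,-330,47],[600,-120,54]),("hous",[400,-480,38],[650,-120,46.5]),("pegs",[430,-330,58],[600,-120,72]),("cap",[430,-450,99],[560,-320,110]),("post",[500,-450,82],[620,-300,94])]
    for n,l,h in L:
        X=box(P,l,h)
        if len(X)>8: print(n,len(X),*rect(X),"mean",np.round(X.mean(0),1))
E
python3 - <<'E'
from h import *
for n in("scene","side"):
    im,P,c=snap(n); print(n); report(P,"drum"); report(P,"shaker")
im,P,c=snap("wrist"); cv2.imwrite("pics/w0.png",im[:,:,::-1]); print(np.round(c["pose"],2).tolist(), c["intrinsics"])
E
```

```text
scene
grip 52 [482.5 362.1] [16.7 60.8] 1.097 mean [481.1 360.7  74.3]
lid 194 [483.3 363.6] [79.1 79.4] 0.231 mean [480.7 359.5  40.3]
flange 292 [490.6 368.5] [178.2 195.9] 1.577 mean [473.3 334.    6.9]
plat 733 [ 533.7 -251.5] [100.3 173.2] 1.338 mean [ 535.3 -237.4   50. ]
hous 1375 [ 521.5 -293.6] [112.5 269.6] 1.327 mean [ 505.1 -321.1   43.2]
pegs 16 [ 536.8 -236. ] [  9.3 118.4] 1.302 mean [ 538.  -229.8   62.9]
cap 156 [ 500.8 -377.4] [40.9 42.9] 1.609 mean [ 500.  -377.7  102.8]
post 11 [ 541.2 -387.9] [9.  9.1] 1.631 mean [ 541.8 -388.3   87.9]
side
grip 259 [487.6 363.3] [16.7 59.7] 1.075 mean [486.8 365.7  74.6]
lid 739 [487.1 364.8] [77.7 81.3] 3.132 mean [482.9 371.6  40. ]
flange 764 [491.2 353.5] [167.7 177.4] 3.129 mean [491.2 376.7   8. ]
plat 368 [ 538.2 -234.6] [ 72.  143.5] 1.331 mean [ 536.1 -227.4   48.8]
hous 769 [ 522.4 -293.6] [110.6 272. ] 1.327 mean [ 514.8 -288.9   42.3]
pegs 14 [ 538.1 -234.2] [  7.6 119.5] 1.331 mean [ 538.2 -235.5   61. ]
cap 67 [ 502.2 -373.4] [39.  45.8] 2.303 mean [ 502.  -374.3  102.1]
post 10 [ 520.9 -373.5] [11.2 50.5] 2.389 mean [ 516.2 -369.    89. ]
[[1.0, 0.0, 0.0, 550.32], [-0.0, 0.97, 0.23, 66.43], [-0.0, -0.23, 0.97, 384.95], [0.0, 0.0, 0.0, 1.0]] [[338.18743316   0.         253.70199319]
 [  0.         338.18743316 195.58224786]
 [  0.           0.           1.        ]]
```

```bash
python3 -m creep '{"slide":[[-0.8,4.5,-0.7],[-0.8,4.5,-0.7],[-0.8,4.5,-0.7],[-0.8,4.5,-0.7],[-0.8,4.5,-0.7],[-0.8,4.5,-0.7],[-0.8,4.6,-0.7],[-0.8,4.6,-0.7]],"turn":[-0.06,-0.06,-0.06,-0.06,-0.06,-0.06,-0.06,-0.06],"claw":[1,1,1,1,1,1,1,1]}' 25
python3 -m creep '{"slide":[[0,0,0],[0,0,0]],"turn":[0,0],"claw":[1,1]}'
python3 - <<'E'
from h import *
im,P,c=snap("wrist"); report(P,"drum"); cv2.imwrite("pics/w1.png",im[:,:,::-1])
s=manip.read_state(); print(s["eef_pos"],s["eef_rot"])
X=box(P,[0,0,48],[900,900,200]); 
for n in("scene",):
    im,P,c=snap(n)
    for lo,hi in(([380,-560,120],[700,-100,700]),):
        X=box(P,lo,hi); print(len(X), X.min(0) if len(X) else 0,X.max(0) if len(X) else 0)
        for x in range(380,700,40): print(x,[int(np.nanmax(np.append(box(P,[x,y,-50],[x+40,y+40,600])[:,2],-99))) for y in range(-560,-100,40)])
E
```

```text
clock: 2.25
eef_pos: [485.5, 363.5, 348.5]
eef_rot: [3.142, -0.0, 1.089]
wrist_force: [0.1, -0.6, 0.5]
finger_gap: 94.1
finger_force: 0.0
clock: 2.5
eef_pos: [486.1, 361.6, 348.6]
eef_rot: [3.142, 0.0, 1.091]
wrist_force: [0.0, -0.1, 0.3]
finger_gap: 93.9
finger_force: 0.0
grip 1531 [487.1 363.3] [16.  59.3] 1.071 mean [487.8 364.6  75.8]
lid 5154 [487. 363.] [81.5 81.5] 0.434 mean [488.3 365.8  40.1]
flange 3383 [489.2 369.8] [ 84.7 216.1] 1.257 mean [492.1 372.2   8.3]
[486.27385255 361.248044   348.81927826] [3.14141672e+00 1.10692498e-05 1.09058451e+00]
1804 [ 412.22145239 -559.97349386  127.67321866] [ 669.54457315 -497.9156664   164.45926925]
380 [161, 161, -99, 5, 5, 6, 39, 5, 6, 5, 21, 20]
420 [162, 161, -99, 47, 46, 49, 42, 5, 5, 5, 5, 5]
460 [163, 161, -99, 48, 107, 104, 54, 52, 48, 46, 6, 6]
500 [163, 162, 4, 48, 106, 103, 64, 54, 56, 55, 47, 7]
540 [161, 162, 4, 44, 89, 47, 53, 57, 54, 66, 5, 8]
580 [162, 163, 8, 4, 5, 4, 39, 48, 50, 54, 6, 12]
620 [163, 164, 6, 5, 5, 6, 11, 7, 7, 13, 10, 11]
660 [161, 161, 4, 0, 1, 0, 3, 1, 2, 1, 3, 3]
```

View pics/w1.png

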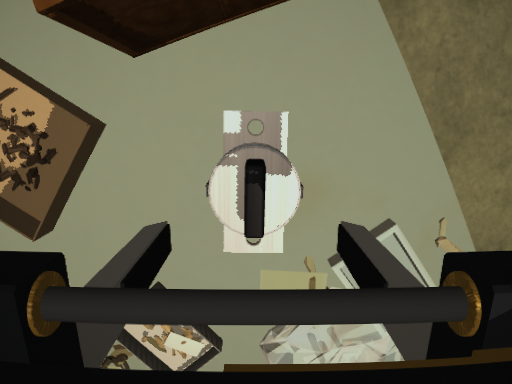

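The wrist picture shows the drum centred at (255,190) with the grip along the image vertical and both flange holes visible. Nothing blocks the fingers, so I descend and grip.

```bash
python3 -m creep '{"slide":[[0.1,0.2,-2.5],[0,0,-2.5],[0,0,-2.4],[0,0,-1.5],[0,0,-1.0],[0,0,-0.5],[0,0,0],[0,0,0]],"turn":[-0.02,0,0,0,0,0,0,0],"claw":[1,1,1,1,1,1,0.3,0.1]}' 30
python3 -m creep '{"slide":[[0,0,0],[0,0,0],[0,0,0],[0,0,0],[0,0,0],[0,0,0]],"turn":[0,0,0,0,0,0],"claw":[0,0,0,0,0,0]}' 30
```

```text
clock: 3.6
eef_pos: [487.1, 364.1, 245.3]
eef_rot: [3.141, -0.001, 1.071]
wrist_force: [0.5, -0.1, -0.6]
finger_gap: 77.1
finger_force: 0.0
clock: 4.35
eef_pos: [487.0, 364.0, 244.6]
eef_rot: [3.142, 0.0, 1.071]
wrist_force: [0.4, -2.1, 0.4]
finger_gap: 17.1
finger_force: 1.2
```

```bash
python3 -m creep '{"slide":[[0,0,0],[0,0,0],[0,0,0],[0,0,0.5],[0,0,1.5],[0,0,3],[0,0,4],[0,0,4]],"turn":[0,0,0,0,0,0,0,0],"claw":[0,0,0,0,0,0,0,0]}' 35
python3 - <<'E'
from h import *
im,P,c=snap("wrist"); s=manip.read_state(); print(s)
cv2.imwrite("pics/w2.png",im[:,:,::-1])
z=s["eef_pos"][2]-244.6
L=[("grip",[400,270,66+z],[580,470,84+z]),("lid",[400,270,36+z],[580,470,44+z]),("flange",[400,270,2+z],[580,470,14+z])]
for n,l,h in L:
    X=box(P,l,h)
    if len(X)>8: print(n,len(X),*rect(X),X.mean(0))
X=box(P,[400,270,2+z],[580,470,14+z]); A=np.c_[X[:,:2]-X[:,:2].mean(0),np.ones(len(X))]; print(np.linalg.lstsq(A,X[:,2],rcond=None)[0])
E
```

```text
clock: 5.35
eef_pos: [486.7, 363.9, 376.8]
eef_rot: [3.142, -0.0, 1.071]
wrist_force: [-0.0, -0.4, -4.3]
finger_gap: 15.6
finger_force: 35.0
{'clock': 5.4, 'joints': array([5.81798609e-01, 4.45098090e-01, 1.37437819e+00, 1.24232682e-04,
       1.31400028e+00, 1.08159431e+00]), 'qd': array([-0.0009127 ,  0.00669359,  0.01869851, -0.00024553, -0.12379287,
       -0.00075218]), 'effort': array([-2.98760897e-01, -3.94046688e+01, -1.95395690e+01,  1.35304453e-02,
       -7.72409588e-01, -6.25833381e-04]), 'eef_pos': array([486.92030514, 364.08565909, 382.85422318]), 'eef_rot': array([ 3.13788495, -0.0072207 ,  1.07098295]), 'wrist_force': array([2.46527684, 2.11816333, 1.83643477]), 'moment': array([ 0.23487073, -0.27311104,  0.04248843]), 'finger_force': 34.99137461185455, 'finger_gap': 15.914253902699793}
grip 3861 [489.2 369. ] [37.4 44.5] 1.689 [490.50848777 371.13120758 209.49128923]
lid 111 [496.1 374.4] [38.4 65.8] 2.481 [498.08352826 381.78589844 179.08305248]
flange 3252 [510.  402.3] [47.4 64.7] 2.641 [511.02913222 408.72270122 141.19786414]
[-1.73585164e-02 -3.40208291e-02  1.41197864e+02]
```

View pics/w2.png

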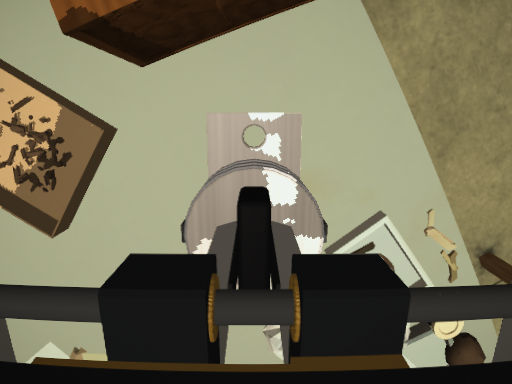

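The drum is held; the wrist picture shows its front flange hole at (254,137). Next is the transit to the shaker.

```bash
python3 -m creep '{"slide":[[0.2,-2.5,0],[0.4,-4.5,0],[0.4,-5,0],[0.4,-5,0],[0.4,-5,0],[0.4,-5,0],[0.4,-5,0],[0.4,-5,0]],"turn":[0.02,0.02,0.02,0.02,0.02,0.02,0.02,0.02],"claw":[0,0,0,0,0,0,0,0]}' 35
python3 -m creep '{"slide":[[0.4,-5,0],[0.4,-5,0],[0.4,-5,0],[0.4,-4.5,0],[0.3,-3,-1],[0,-0.4,-1],[0,0,-1],[0,0,0]],"turn":[0.02,0.02,0.02,0.02,0.017,0,0,0],"claw":[0,0,0,0,0,0,0,0]}' 35
python3 -m creep '{"slide":[[0,0,0],[0,0,0],[0,0,0],[0,0,0]],"turn":[0,0,0,0],"claw":[0,0,0,0]}' 35
cat >> h.py <<'E'
def hole(P,im,lo,hi):
    """tool-frame view of held flange"""
E
python3 - <<'E'
from h import *
s=manip.read_state(); im,P,c=snap("wrist")
cv2.imwrite("pics/w3.png",im[:,:,::-1]); np.save("P3.npy",P)
print(s["eef_pos"],s["eef_rot"],s["wrist_force"],s["moment"])
t=s["eef_pos"]; a=s["eef_rot"][2]; 
ux=np.array([np.cos(a),np.sin(a)]); uy=np.array([np.sin(a),-np.cos(a)])  # tool x,y in world
zt=t[2]-244.6+8  # flange top expected
X=box(P,[400,-450,zt-12],[700,0,zt+12]); X=X[:, :]
d=(X[:,:2]-t[:2]); T=np.c_[d@ux,d@uy,X[:,2]-zt]
T=T[(abs(T[:,0])<110)&(abs(T[:,1])<60)]
print(len(T),T.min(0),T.max(0)); print(rect(T))
A=np.c_[T[:,:2],np.ones(len(T))]; print("plane",np.linalg.lstsq(A,T[:,2],rcond=None)[0])
for r in np.arange(40,80,3): 
    q=T[(abs(T[:,0]-r)<1.5)]; print(r,len(q),(np.round(q.min(0),1),np.round(q.max(0),1)) if len(q) else "")
for n in("scene","side"):
    im,P,c=snap(n); print(n); report(P,"shaker"); cv2.imwrite(f"pics/{n}3.png",im[:,:,::-1])
E
```

```text
clock: 6.4
eef_pos: [516.7, -7.5, 375.1]
eef_rot: [3.141, -0.0, 1.232]
wrist_force: [0.7, 0.3, -4.4]
finger_gap: 15.9
finger_force: 35.0
clock: 7.4
eef_pos: [536.0, -234.0, 343.9]
eef_rot: [-3.14, -0.0, 1.329]
wrist_force: [0.7, 0.4, -4.8]
finger_gap: 16.2
finger_force: 35.0
clock: 7.9
eef_pos: [536.0, -234.9, 344.8]
eef_rot: [3.141, 0.0, 1.328]
wrist_force: [-0.2, 0.1, -4.8]
finger_gap: 15.6
finger_force: 35.0
[ 536.00501948 -234.93025193  344.77223516] [3.14141206e+00 5.64973658e-05 1.32790232e+00] [-0.18485921  0.12386202 -4.84578306] [-0.02977685  0.0302275   0.03675919]
4791 [ 21.19361555 -30.32074816  -8.12211032] [68.46967591 34.37521978  7.59140629]
(array([44.8,  2. ]), array([47.2, 64.7]), 1.571)
plane [-3.17491875e-02  1.08244578e-03  2.12904215e+00]
40 498 (array([ 38.5, -30. ,  -1.9]), array([41.5, 29.8,  7.6]))
43 391 (array([ 41.5, -30. ,  -1.6]), array([44.5, 29.8,  2.3]))
46 463 (array([ 44.5, -30. ,  -7. ]), array([47.4, 29.6,  2.2]))
49 407 (array([ 47.6, -29.9,  -7.8]), array([50.4, 29.6,  2. ]))
52 351 (array([ 50.7, -29.7,  -8.1]), array([53.5, 29.6,  2.3]))
55 
[... 225 characters left out ...]
6]), array([65.4, 29.9,  2.6]))
67 472 (array([ 65.9, -29.4,  -1.6]), array([68.5, 29.8,  2.9]))
70 0 
73 0 
76 0 
79 0 
scene
plat 423 [ 525.7 -250.5] [ 91.8 172.5] 1.282 mean [ 520.5 -244.3   50.1]
hous 1265 [ 520.9 -293.9] [113.8 267.9] 1.319 mean [ 498.  -329.5   43. ]
cap 152 [ 499.9 -378.1] [40.9 42.1] 1.393 mean [ 499.5 -377.7  103. ]
post 9 [ 542.8 -388. ] [ 7.7 10. ] 2.411 mean [ 543.2 -388.2   87.1]
side
plat 342 [ 537.3 -234.9] [ 69.5 145.8] 1.31 mean [ 535.8 -221.5   48.8]
hous 607 [ 523.5 -293.5] [110.3 276.5] 1.326 mean [ 507.3 -270.8   42.2]
cap 66 [ 501.2 -377. ] [36.9 46.9] 1.303 mean [ 502.3 -374.9  101.9]
post 9 [ 521.9 -371.7] [13.  50.4] 2.576 mean [ 515.8 -369.2   88.6]
```

View pics/w3.png

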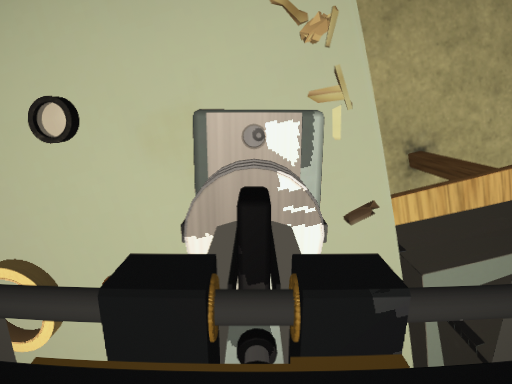

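Run:
```python
import cv2
im=cv2.imread("pics/w3.png")[105:165,215:295]
cv2.imwrite("pics/crop3.png",cv2.resize(im,None,fx=10,fy=10,interpolation=cv2.INTER_CUBIC))
```

```text
(no output)
```

View pics/crop3.png

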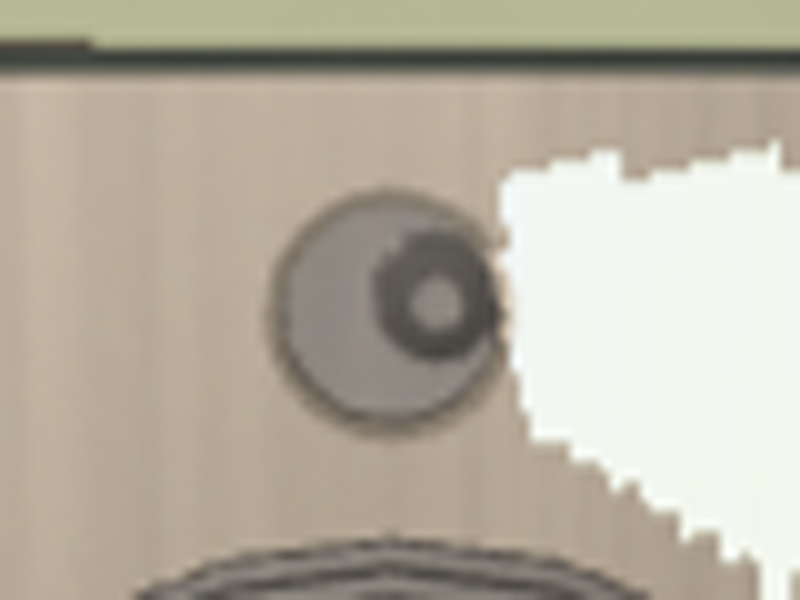

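```bash
cat >> h.py <<'E'
def ray(c,u,v,z):
    K=np.array(c["intrinsics"]);T=np.array(c["pose"])
    r=cv2.undistortPoints(np.array([[[u,v]]],float),K,np.array([c["k1"],0,0,0,0.]))[0,0]
    d=T[:3,:3]@np.array([r[0],-r[1],-1]); return T[:3,3]+d*(z-T[2,3])/d[2]
E
python3 - <<'E'
from h import *
s=manip.read_state(); c=manip.calibration("wrist"); t=s["eef_pos"]; a=s["eef_rot"][2]; R=np.array([[np.cos(a),np.sin(a)],[np.sin(a),-np.cos(a)]])
for zf in(107,109):
    H=ray(c,253.45,135.85,zf); p=ray(c,258.25,134.75,66)
    print("hole tool",R@(H[:2]-t[:2]),"peg tool",R@(p[:2]-t[:2]),"world",H[:2],p[:2],"d",p[:2]-H[:2])
sh=np.array([536.7,-235.2]);print("seat+55",sh+55*np.array([np.cos(1.328),np.sin(1.328)]))
print(t,a)
E
```

```text
hole tool [54.12790821 -0.15718609] peg tool [52.62610152  3.39669859] world [ 548.84526827 -182.42992339] [ 551.93336549 -184.74275181] d [ 3.08809721 -2.31282842]
hole tool [54.24140184 -0.15330401] peg tool [52.62610152  3.39669859] world [ 548.87634549 -182.32069848] [ 551.93336549 -184.74275181] d [ 3.05701999 -2.42205333]
seat+55 [ 549.92298296 -181.81317839]
[ 535.97340896 -235.00530159  344.64032957] 1.3277885270774044
```

Through the flange hole (crop centre 389,313) the peg tip shows at (437,302), so the drum is about 3.9 mm off. I shift it, go lower and look again.

```bash
python3 -m creep '{"slide":[[0.31,-0.24,-0.7],[0,0,-1],[0,0,-0.9],[0,0,0],[0,0,0],[0,0,0]],"turn":[0,0,0,0,0,0],"claw":[0,0,0,0,0,0]}' 35
python3 - <<'E'
from h import *
s=manip.read_state(); im,P,c=snap("wrist"); print(s["eef_pos"],s["eef_rot"])
cv2.imwrite("pics/w4.png",im[:,:,::-1])
cv2.imwrite("pics/crop4.png",cv2.resize(im[105:165,215:295,::-1],None,fx=10,fy=10,interpolation=cv2.INTER_CUBIC))
X=box(P,[400,-480,40],[680,-120,46]); print("hous",len(X),rect(X))
E
```

```text
clock: 8.8
eef_pos: [539.1, -237.4, 319.0]
eef_rot: [3.141, 0.0, 1.328]
wrist_force: [0.2, 0.3, -5.2]
finger_gap: 16.0
finger_force: 35.0
[ 539.13462995 -237.41380821  319.0362377 ] [3.14093422e+00 1.44114972e-04 1.32780486e+00]
hous 5992 (array([ 529.1, -274.2]), array([108.8, 223.8]), 1.318)
```

View pics/crop4.png

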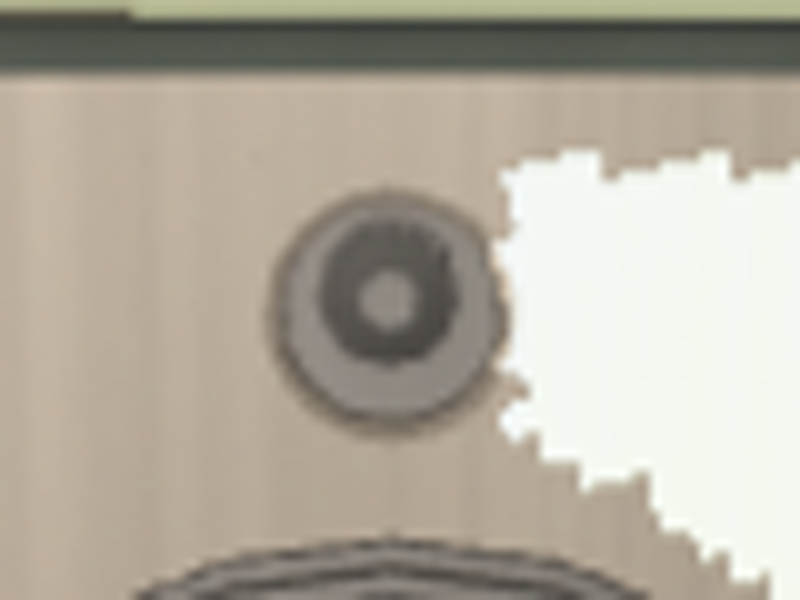

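Run:
```python
from h import *
s=manip.read_state(); c=manip.calibration("wrist")
zf=s["eef_pos"][2]-244.6+8
H=ray(c,253.45,135.85,zf); p=ray(c,253.55,134.55,66); print(zf-8,H,p,p-H)
```

```text
74.40913584061676 [ 552.11334602 -184.82423101   82.40913584] [ 552.14495923 -184.88810746   66.        ] [  0.03161321  -0.06387645 -16.40913584]
```

Aligned to about 0.1 mm. I lower it in steps and watch the force.

```bash
python3 -m creep '{"slide":[[0,0,-0.5],[0,0,-0.4],[0,0,-0.3],[0,0,-0.3],[0,0,0],[0,0,0]],"turn":[0,0,0,0,0,0],"claw":[0,0,0,0,0,0]}' 35
python3 -m creep '{"slide":[[0,0,-0.3],[0,0,-0.3],[0,0,-0.2],[0,0,0],[0,0,0]],"turn":[0,0,0,0,0],"claw":[0,0,0,0,0]}' 35
```

```text
clock: 9.6
eef_pos: [539.1, -237.4, 303.7]
eef_rot: [3.141, 0.0, 1.328]
wrist_force: [0.9, 0.3, -5.2]
finger_gap: 15.9
finger_force: 35.0
clock: 10.22
eef_pos: [539.1, -237.4, 295.7]
eef_rot: [3.141, 0.0, 1.328]
wrist_force: [-0.4, -0.5, -4.4]
finger_gap: 16.0
finger_force: 35.0
```

```bash
python3 -m creep '{"slide":[[0,0,-0.1],[0,0,-0.05],[0,0,0],[0,0,0]],"turn":[0,0,0,0],"claw":[0,0,0,0]}' 35
```

```text
clock: 10.72
eef_pos: [539.1, -237.4, 294.5]
eef_rot: [3.141, 0.0, 1.328]
wrist_force: [-1.0, 1.3, 2.4]
finger_gap: 15.8
finger_force: 35.0
```

```bash
python3 -m creep '{"slide":[[0,0,0],[0,0,0],[0,0,0],[0,0,0],[0,0,1],[0,0,2],[0,0,4],[0,0,4]],"turn":[0,0,0,0,0,0,0,0],"claw":[0.3,0.6,0.7,0.7,0.7,0.7,0.7,0.7]}' 35
python3 -m creep '{"slide":[[0,0,0],[0,0,0]],"turn":[0,0],"claw":[0.7,0.7]}'
python3 - <<'E'
from h import *
s=manip.read_state(); im,P,c=snap("wrist"); print(s["eef_pos"])
cv2.imwrite("pics/w5.png",im[:,:,::-1])
def rep(P):
  for n,l,h in [("grip",[480,-300,120],[600,-160,132]),("lid",[460,-310,84],[600,-160,96]),("flange",[460,-330,54.5],[600,-150,63]),("cap",[430,-450,99],[560,-320,110]),("post",[525,-420,84],[580,-360,94])]:
    X=box(P,l,h)
    if len(X)>8:
        A=np.c_[X[:,:2]-X[:,:2].mean(0),np.ones(len(X))]; print(n,len(X),*rect(X),X.mean(0).round(1),np.linalg.lstsq(A,X[:,2],rcond=None)[0].round(3))
rep(P)
for n in("scene","side"):
    im,P,c=snap(n); print(n); rep(P); cv2.imwrite(f"pics/{n}5.png",im[:,:,::-1])
E
```

```text
clock: 11.72
eef_pos: [538.9, -237.3, 406.0]
eef_rot: [3.141, 0.0, 1.328]
wrist_force: [1.0, 0.7, -0.4]
finger_gap: 65.6
finger_force: 0.0
clock: 11.98
eef_pos: [539.0, -237.3, 403.8]
eef_rot: [-3.141, -0.0, 1.328]
wrist_force: [-0.5, 0.5, -0.5]
finger_gap: 65.9
finger_force: 0.0
[ 538.95489956 -237.33702526  403.82432493]
grip 1468 [ 538.8 -237.9] [16.  59.5] 1.321 [ 539.2 -236.3  125.9] [-3.00000e-03 -1.10000e-02  1.25868e+02]
lid 4955 [ 538.7 -238.3] [81.5 81.6] 0.671 [ 539.4 -235.3   90.1] [-2.0000e-03 -2.0000e-03  9.0085e+01]
flange 3150 [ 536.7 -238.6] [ 63.7 138.8] 1.329 [ 542.2 -224.    58.3] [-1.0000e-03  1.0000e-03  5.8339e+01]
cap 1319 [ 503.5 -378.5] [42.4 42.6] 0.038 [ 503.4 -377.1  104.1] [-8.00000e-03 -1.60000e-02  1.04123e+02]
post 84 [ 544.2 -388.8] [8.3 9.7] 1.253 [ 544.5 -387.9   88.3] [-1.300e-02 -2.970e-01  8.832e+01]
scene
grip 93 [ 537.6 -237.8] [16.3 57.9] 1.306 [ 536.6 -237.3  125.5] [ 1.19000e-01 -2.30000e-02  1.25497e+02]
lid 300 [ 536.2 -239.7] [77.1 81.9] 2.288 [ 527.6 -240.2   89.9] [1.4000e-02 1.4000e-02 8.9892e+01]
flange 284 [ 532.5 -234.7] [ 69.9 141.1] 1.318 [ 530.1 -244.4   58.1] [-1.0000e-03  7.0000e-03  5.8098e+01]
cap 154 [ 500.3 -378.2] [42.5 43.1] 2.849 [ 499.9 -377.7  102.8] [1.10000e-02 7.00000e-03 1.02797e+02]
post 10 [ 543.9 -388.6] [8.4 8.6] 1.096 [ 543.1 -388.3   86.7] [-4.2000e-02  2.3500e-01  8.6695e+01]
side
grip 53 [ 539.3 -233.2] [16.5 60.7] 1.373 [ 537.8 -232.1  123.9] [ 4.3000e-02 -2.7000e-02  1.2388e+02]
lid 220 [ 536.4 -230.5] [75.  77.6] 0.255 [ 534.3 -225.6   88.6] [ 2.0000e-03 -1.2000e-02  8.8609e+01]
flange 175 [ 531.9 -232.5] [ 64.8 147.6] 1.166 [ 542.8 -197.5   57.5] [-1.1000e-02 -2.0000e-03  5.7474e+01]
cap 68 [ 503.2 -377.1] [42.2 46.4] 2.112 [ 501.9 -374.7  102. ] [ 1.60000e-02 -6.00000e-03  1.02008e+02]
```

View pics/w5.png

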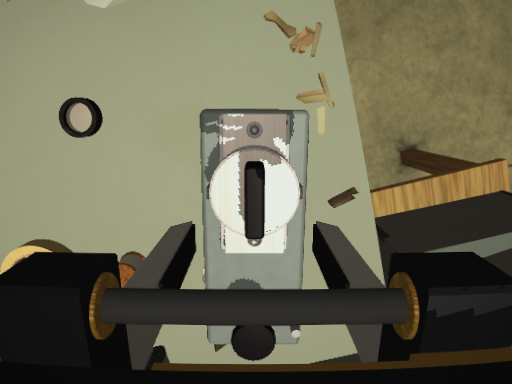

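The drum is seated flat: both pegs show through the holes at (254,130) and (254,241), and the flange top measures 58 mm. I close the fingers and go over the plunger.

```bash
python3 -m creep '{"slide":[[-0.5,-2,0],[-1,-4,0],[-1,-4,0],[-0.8,-3,0],[-0.2,-1.1,-1.0],[0,0,-2.5],[0,0,-2.5],[0,0,-1.5]],"turn":[0,0,0,0,0,0,0,0],"claw":[0,0,0,0,0,0,0,0]}' 20
python3 -m creep '{"slide":[[0,0,-0.5],[0,0,0],[0,0,0],[0,0,0]],"turn":[0,0,0,0],"claw":[0,0,0,0]}'
python3 - <<'E'
from h import *
im,P,c=snap("side"); cv2.imwrite("pics/s6.png",im[:,:,::-1])
E
```

```text
clock: 13.12
eef_pos: [504.0, -378.1, 327.1]
eef_rot: [-3.14, -0.001, 1.328]
wrist_force: [0.1, -0.3, -0.4]
finger_gap: 0.4
finger_force: 0.0
clock: 13.62
eef_pos: [504.1, -378.4, 324.8]
eef_rot: [3.141, 0.0, 1.328]
wrist_force: [-0.9, -0.2, 0.1]
finger_gap: 0.2
finger_force: 0.0
```

```bash
python3 -m creep '{"slide":[[0,0,-1],[0,0,-0.7],[0,0,-0.4],[0,0,-0.2],[0,0,-0.2],[0,0,0],[0,0,0]],"turn":[0,0,0,0,0,0,0],"claw":[0,0,0,0,0,0,0]}' 20
python3 -m creep '{"slide":[[0,0,-0.2],[0,0,-0.2],[0,0,-0.2],[0,0,-0.2],[0,0,0],[0,0,0],[0,0,0]],"turn":[0,0,0,0,0,0,0],"claw":[0,0,0,0,0,0,0]}' 20
```

```text
clock: 14.55
eef_pos: [504.1, -378.4, 299.3]
eef_rot: [3.141, 0.0, 1.328]
wrist_force: [-2.4, 1.1, 3.4]
finger_gap: 0.5
finger_force: 1.9
clock: 15.42
eef_pos: [504.1, -378.4, 291.4]
eef_rot: [3.141, 0.0, 1.328]
wrist_force: [-3.3, 2.6, 6.3]
finger_gap: 0.4
finger_force: 3.3
```

```bash
python3 -m creep '{"slide":[[0,0,-0.15],[0,0,-0.1],[0,0,-0.09],[0,0,0],[0,0,0],[0,0,0]],"turn":[0,0,0,0,0,0],"claw":[0,0,0,0,0,0]}' 20
python3 - <<'E'
from h import *
s=manip.read_state(); print(s["eef_pos"],s["wrist_force"])
for n in("scene","side","wrist"):
    im,P,c=snap(n); print(n); cv2.imwrite(f"pics/{n}7.png",im[:,:,::-1])
    for m,l,h in [("cap",[478,-402,80],[528,-352,96]),("post",[532,-402,80],[560,-372,96]),("grip",[480,-300,118],[600,-160,132])]:
        X=box(P,l,h)
        if len(X)>5: print(m,len(X),np.round(np.median(X,0),1),np.round(np.percentile(X[:,2],[10,90]),1))
c=cv2.imread("pics/scene7.png")[200:290,290:410]; d=cv2.imread("pics/side7.png")[90:180,200:320]
cv2.imwrite("pics/c7.png",cv2.resize(np.vstack([c,d]),None,fx=3.3,fy=3.3,interpolation=cv2.INTER_CUBIC))
E
```

```text
clock: 16.18
eef_pos: [504.1, -378.4, 288.2]
eef_rot: [3.141, 0.0, 1.328]
wrist_force: [-2.3, 2.9, 7.6]
finger_gap: 0.8
finger_force: 4.0
[ 504.13499166 -378.41839543  288.15335954] [-2.2742361   2.92866573  7.63630746]
scene
cap 78 [ 490.9 -387.5   86.1] [82.4 89.9]
post 12 [ 540.9 -388.8   87.2] [82.2 89.3]
grip 104 [ 535.4 -238.6  125.1] [120.9 127.7]
side
cap 69 [ 500.5 -367.6   86.5] [81.6 89.4]
post 7 [ 542.8 -384.3   86.7] [82.1 89. ]
grip 58 [ 537.4 -230.7  123.5] [119.9 125.3]
wrist
cap 2126 [ 505.6 -367.3   88.7] [86.7 89.7]
post 313 [ 544.3 -387.9   88.9] [83.3 89.8]
```

View pics/c7.png

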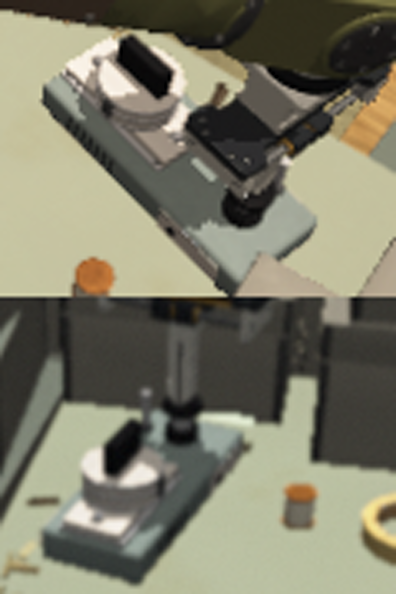

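The cap (88.7 mm) is level with the index post (88.9 mm), the drum is still seated, and the spool at the lower right is untouched. Now I hold for over 3 s.

```bash
for i in 1 2 3 4; do python3 -m creep '{"slide":[[0,0,0],[0,0,0],[0,0,0],[0,0,0],[0,0,0],[0,0,0],[0,0,0],[0,0,0]],"turn":[0,0,0,0,0,0,0,0],"claw":[0,0,0,0,0,0,0,0]}' 20 | grep -E "clock|pos|wrist"; done
python3 -c "
from cell import manip; print(manip.sign_off())"
```

```text
clock: 17.32
eef_pos: [504.1, -378.4, 288.1]
wrist_force: [-2.1, 1.7, 7.7]
clock: 18.32
eef_pos: [504.1, -378.4, 288.2]
wrist_force: [-3.9, 2.2, 7.4]
clock: 19.32
eef_pos: [504.1, -378.4, 288.1]
wrist_force: [-3.3, 2.2, 7.9]
clock: 20.32
eef_pos: [504.1, -378.4, 288.2]
wrist_force: [-3.7, 3.0, 7.6]
the job is handed in; nothing more can be done
None
```

The drum sits flat on both pegs and was let go, then the plunger was pressed to its middle position, held there for over 4 s, and still held when I handed the job in at about 20 s.

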